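# Latch the lid of the bakery ingredient bin

### The job

Fasten the lid of the white ingredient bin with its toggle latch: hook the wire bail over the brass keeper on the front flap, then press the red-tipped lever back and down past centre until it lies flat. Leave the flap shut and the latch tight, and do not disturb the jar, cup and spatula beside the bin.

Things in the scene. Friction and masses are not known exactly. Their poses are not given: they have to be found in the camera images.
- bin: fixed white ingredient bin, 260 (x) x 200 (y) x 100 mm high. Origin: centre of its underside, z up; -x faces roughly to the robot. Its grey lid (top face 100 mm up) is split across the middle: the +x half is a fixed deck with the latch lever, the -x half a hinged flap with the keeper. The latch works in the bin's xz plane at y = 0
- lever_pivot (a point): hinge axis of the lever (parallel to bin y), fixed on the bin at (0, 0, 118) mm, 18 mm above the lid; axes as the bin's
- lever (a joint): lever angle about lever_pivot, rad: 0 = closed, flat, pointing to bin +x, 18 mm above the lid; 1.57 = upright; at most 2.5, leaning over the keeper. Starts at 1.3 to 1.8; stays where left (friction 0.07 N m). Steel bar 22 mm wide, 6 thick, 90 long from pivot to end; its last 32 mm a red grip 24 mm wide, 8 thick
- lever_end (a point): free end of the lever, 90 mm from the pivot along its centre line
- bail (a joint): angle of the wire bail relative to the lever, rad. Bail elevation above bin -x = bail - lever (0 level, 1.57 upright). Its pin sits on the lever, 20 mm from the pivot and 6 mm to the lever's underside (the side facing the lid when closed), so drawing the bail's grip to bin -x leans the lever over too. Friction 0.03 N m holds it about where left
- bail_bar (a point): middle of the bail's cross bar, the part that hooks: steel wire 6 mm thick, 44 mm long along bin y, 80 mm from the bail's pin. Side wires 22 mm either side run back to the pin. With the bail lowered, the lever must lean at about 1.6 rad or more for the bar to reach past the keeper's lip
- bail_grip (a point): centre of the red grip barrel of the bail: cylinder 18 mm diameter, 26 mm long along bin y, flat ends. With the bail level it lies 28 mm beyond the cross bar (away from the pin) and 20 mm higher. Easily pinched across its two flat ends, and can turn between the fingers
- keeper_notch (a point): where the cross bar's middle sits when hooked: 65 mm from the lever pivot to bin -x, 18 mm above the flap; axes as the bin's. Brass keeper: upright plate 30 mm wide, from 3 to 8 mm on the +x side of this point, with a lip 6 to 10 mm above it reaching 4 mm to its -x side. Bring the bar down with its centre 8 mm or more to the -x side, below the lip, then draw it to +x
- keeper (a joint): how far the sprung keeper is pulled towards bin +x, m: 0 = slack, up to 0.009; 4 N per mm. About 0.004 to 0.005 when latched tight. The pull is greatest (about 6 mm) with the lever at about 0.3 rad; below about 0.2 the lever snaps home by itself
- flap (a joint): opening angle of the hinged front flap, rad: 0 = shut (as it starts), up to 0.5; it falls shut under its own weight (0.5 kg). Grey metal, 126 x 206 x 8 mm, hinged along the bin's -x rim
- jar: amber glass jar with a steel cap, 72 mm diameter, 100 mm high, standing beside the bin; origin under its centre; leave alone
- cup: aluminium cup, 76 mm diameter, 85 mm high, standing beside the bin; origin under its centre; leave alone
- spatula: spatula 200 mm long lying on the bench beside the bin; leave alone

How it is judged:
On the way:
1. the bail's cross bar is down behind the keeper, below its lip, with the lever not yet pressed home (x of bail_bar in the frame of keeper_notch between -0.03 and 0.003 m and z of bail_bar in the frame of keeper_notch below 0.006 m and value of joint lever above 0.4 rad), for 0.1 s.
At the end, for the whole second after the job is handed in: The lever lies flat (within 0.1 rad of closed) and stays so by itself; the cross bar is hooked behind the keeper under its lip (within 6 mm of the notch along the pull) and holds the sprung keeper pulled by more than 2 mm; the flap is shut (within 0.03 rad) (value of joint lever below 0.1 rad and value of joint keeper above 0.002 m and value of joint flap below 0.03 rad and x of bail_bar in the frame of keeper_notch between -0.006 and 0.003 m and z of bail_bar in the frame of keeper_notch between -0.02 and 0.006 m); the robot touches nothing.
It fails at once if the jar, cup or spatula is moved by more than 40 mm (distance of any of jar, cup, spatula from where it was at the start of the episode above 0.04 m).
It fails at once if the jar or cup is tipped (angle between any of jar, cup's own z axis and vertical above 0.5 rad).
It also fails if it takes over 48 s, if anything falls off the work surface, if the arm or the gripper's body presses on something with over 40 N, if the wrist force passes 120 N, or if a joint passes its speed limit or range.

### The arm

A 7-joint arm with a two-finger parallel gripper is mounted at the origin on the work surface. World frame = base frame: x ahead of the robot, y to its left, z up, the work surface at z = 0. Lengths are in m, angles in rad, forces in N, time in s.
With the tool pointing down it reaches from about 0.425 to 0.925 m from the base axis. Payload 6.8 kg.
Tool frame: the origin (TCP) lies midway between the tips of the shut fingers; the grasp point (between the pads) lies 19 mm behind it; z points along the fingers, y is the line along which they close (so a half turn about z gives the same grasp; the last joint's range is limited). The gripper opens to 85 mm and grips with 20 to 120 N. Pads are 22 mm wide; open, the fingers measure 114 mm over their backs; the gripper's body (76 mm by 85 mm) begins 54 mm behind the grasp point. The pads swing forward as they close: fully open they stand 13 mm farther back than shut.
Start: joints at [1.186, 0.477, 0.022, 1.555, -0.011, 1.109, -0.083], TCP at [0.184, -0.649, 0.231] pointing down, gripper open.
Joint ranges: [-2.96, 2.96], [-0.34, 2.1], [-1.41, 1.46], [0.24, 2.44], [-1.37, 4.51], [0.17, 1.92], [-2.96, 2.96]. Speed limits (rad/s): [2.39, 2.39, 3.14, 3.14, 3.14, 3.14, 3.14].

### API

Orientations are given as a rotation vector (axis times angle).
In Python, from bench import r gives the robot as it stands. The module is installed in compiled form; this text tells all that it offers.
- The arm moves only by the tool apply_moves, never from a script. Its argument "rows" is a list of rows, each a list of 6 numbers: the shift along the tool's x, y, z scaled (see below), then the turn, a rotation vector about the tool's x, y, z scaled (see below). A call has 1 to 5 rows; each row is the pose to reach, as a shift and turn from the pose commanded when the call began, along the tool's axes at that moment; what a row does not reach only later rows make up. The controller multiplies each number of a shift by 0.25 m and each number of a turn by 90 degrees. A row lasts 1/8 s, in which the tool goes at most 62.5 mm and 10.7 degrees, less where a joint would pass 70% of its speed; a pose out of reach is approached as far as the arm can. A call with a number of a shift or a turn outside -1 to 1 is refused whole. A call with a gripper value outside its range is refused whole. "claw" is the opening, from 0 (shut) to 1 (fully open), set as the call begins (left out, the last holds). The fingers move at their own pace and stop on an object; "newtons" is the grip in N (left out, the last holds). Time passes only in rows, so rows that repeat a pose let the fingers close. It gives the time, the measured TCP pose, the force, the opening and the grip force at its end, in the units of the state.
- r.get_obs(): the state, without advancing time (a new reading comes with each control period).
- r.grab_frame(name): name is "side" or "top"; returns a dict with "pixels" (384x512x3 uint8, red, green, blue), "intrinsics" (3x3 intrinsics, pixels), "dist" ([k1, k2, p1, p2, k3] as OpenCV has them; the pictures are not rectified), "eye" and "attitude" of the camera in the world. Camera axes: x right, y up, looking along -z (the intrinsics and any distortion apply to the point x, -y, -z); pixel columns grow to the right and rows downward; lengths in m; the calibration is good to about 2 mm. A picture is of the moment at which its call begins. There is no depth.
- r.hand_in(): hands the job in; it is judged then, once.
Trained networks look in a picture, given as the dict that the camera call returned (one of the last four; its "shot" number tells which), for a name from the list of things; names that differ only in an ending like _2 or _b are one class to them, and where a whole thing is asked for, a point or a joint stands for the part that bears it (a point fixed in the world has none). Each returns a list of dicts, best first, with "conf" (0 to 1); they miss things now and then, are a little off and sometimes report something else, mostly with a low value. They report only what shows in the picture. A call takes as long as a camera call.
- r.search_frame(picture, thing): "rect" ([left, top, width, height] in pixels, round what is visible of it).
- r.outline_of(picture, thing): "pixels" (384x512 bool, what is visible of it) and "rect" ([left, top, width, height] in pixels, round what is visible of it).
- r.landmark_of(picture, thing): "point" ([column, row] in pixels: a listed point, or the origin of a listed thing).
The state is a dict: "clock": time; "joints": joint angles; "qvel": joint speeds; "tau": joint torques, N m; "tcp_pos": TCP position; "orientation": TCP orientation; "contact_force": force on the tool from outside, world axes, zero at the start; "moment": the same for the moment, N m; "grip_width": finger opening in m; "gripper_force": force on a finger pad.
Only numpy, scipy, OpenCV 4.12 (cv2) and the standard library are available. Lean on these libraries where they do the work, as an engineer would, in place of code of your own. Each camera call takes 0.05 s, during which the arm holds its last target. There are 200 camera calls.

## Working session

There is one attempt and no reset: what is moved stays moved. The work goes in short steps, Python scripts to look and compute and a tool call to move; the robot and the scene stay as the last step left them, time stands still between calls to the robot, and variables do not carry over. Pictures are saved under pics/ and viewed, at most 10 in all, crops included, and the job is handed in when it is done.

Besides the shell and the picture viewer there is one more tool, called in YAML: its name, and indented under it one key for each argument. apply_moves: Moves the arm, as the interface text tells. Its arguments: {"type":"object","properties":{"rows":{"type":"array","items":{"type":"array","items":{"type":"number"}}},"claw":{"type":"number"},"newtons":{"type":"number"}},"required":["rows"]}

```bash
mkdir -p pics
cat > h.py <<'E'
import numpy as np, cv2
from scipy.spatial.transform import Rotation as R
from scipy.optimize import least_squares
from bench import r
def cam(f):
    a=np.array(f["attitude"],float)
    if a.shape==(3,3): A=a
    elif a.size==3: A=R.from_rotvec(a).as_matrix()
    else: A=R.from_quat(a).as_matrix()
    return A,np.array(f["eye"],float)
def proj(f,P):
    A,e=cam(f); p=(np.atleast_2d(P)-e)@A; p=p*[1,-1,-1]
    return cv2.projectPoints(p.reshape(-1,1,3),np.zeros(3),np.zeros(3),np.array(f["intrinsics"],float),np.array(f["dist"],float))[0].reshape(-1,2)
def ray(f,uv):
    A,e=cam(f); n=cv2.undistortPoints(np.array(uv,float).reshape(-1,1,2),np.array(f["intrinsics"],float),np.array(f["dist"],float)).reshape(2)
    d=A@np.array([n[0],-n[1],-1]); return e,d/np.linalg.norm(d)
def tri(rs):
    M=sum(np.eye(3)-np.outer(d,d) for e,d in rs); b=sum((np.eye(3)-np.outer(d,d))@e for e,d in rs)
    return np.linalg.solve(M,b)
def rpt(P,e,d): return np.linalg.norm(np.cross(P-e,d))
def atz(e,d,z): return e+d*(z-e[2])/d[2]
E
cat > a.py <<'E'
from h import *
F={n:r.grab_frame(n) for n in("side","top")}
for n,f in F.items():
    cv2.imwrite(f"pics/{n}0.png",f["pixels"][:,:,::-1]); print(n,f["eye"],f["attitude"],f["intrinsics"],f["dist"])
for t in ["bin","lever_pivot","lever_end","bail_bar","bail_grip","keeper_notch","jar","cup","spatula"]:
    rs=[]
    for n,f in F.items():
        L=r.landmark_of(f,t)
        print(t,n,[(np.round(l["point"],1),round(l["conf"],2)) for l in L[:2]])
        if L: rs.append(ray(f,L[0]["point"]))
    if len(rs)==2: P=tri(rs); print("   ",P.round(4),[round(rpt(P,*q),4) for q in rs])
o=r.get_obs(); print({k:np.round(o[k],3) for k in o})
E
python3 a.py
```

```text
side [ 0.36308831 -0.67078528  0.87281715] [ 0.74366281 -0.0981229  -0.19521648] [[421.51148616   0.         253.35142475]
 [  0.         421.51148616 192.49890978]
 [  0.           0.           1.        ]] [-0.02176092  0.          0.          0.          0.        ]
top [0.43256957 0.01277869 1.2713708 ] [ 0.04181755 -0.07015078 -1.58512169] [[491.33967024   0.         252.44499364]
 [  0.         491.33967024 190.57825837]
 [  0.           0.           1.        ]] [0.01388708 0.         0.         0.         0.        ]
bin side [(array([275. , 213.9]), 0.74)]
bin top [(array([236.6, 167.8]), 0.81)]
    [0.5869 0.0287 0.002 ] [np.float64(0.0042), np.float64(0.0042)]
lever_pivot side [(array([276.3, 184.7]), 0.82)]
lever_pivot top [(array([235.7, 161.5]), 0.75)]
    [0.5863 0.0296 0.1149] [np.float64(0.0018), np.float64(0.0018)]
lever_end side [(array([271.5, 211.6]), 0.39), (array([272.3, 156. ]), 0.32)]
lever_end top [(array([233.4, 156. ]), 0.52)]
    [ 5.993e-01  3.930e-02 -1.000e-04] [np.float64(0.0147), np.float64(0.0147)]
bail_bar side [(array([272. , 154.5]), 0.71)]
bail_
[... 795 characters left out ...]
 315.5]), 0.67)]
spatula top [(array([339.5, 228.7]), 0.73), (array([169.3, 132.2]), 0.63)]
    [ 0.4191 -0.2348 -0.0025] [np.float64(0.0018), np.float64(0.0018)]
{'clock': np.float64(1.0), 'joints': array([ 1.186,  0.477,  0.022,  1.555, -0.012,  1.109, -0.083]), 'qvel': array([ 0.001,  0.001, -0.   , -0.   ,  0.002, -0.002, -0.   ]), 'tau': array([ 0.0000e+00, -5.9634e+01,  1.6070e+00, -2.8155e+01,  1.3000e-02,
        2.0000e-03,  0.0000e+00]), 'tcp_pos': array([ 0.184, -0.649,  0.231]), 'orientation': array([3.112, 0.433, 0.   ]), 'contact_force': array([ 0.111, -0.385, -0.313]), 'moment': array([-0.024, -0.005, -0.003]), 'gripper_force': np.float64(0.0), 'grip_width': np.float64(0.085)}
```

View pictures.

View pics/side0.png

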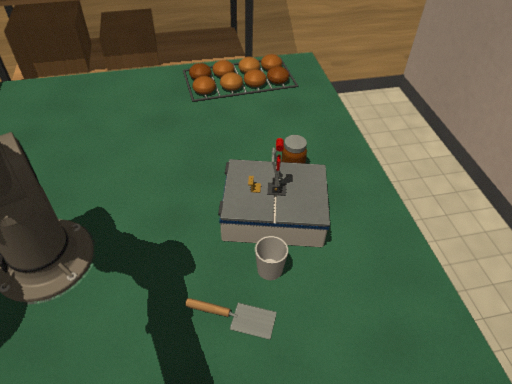

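View pics/top0.png

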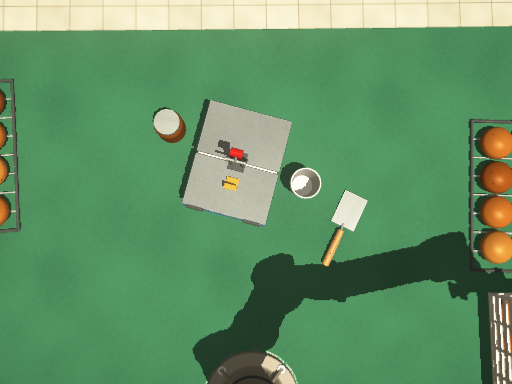

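```bash
cat > b.py <<'E'
from h import *
F={n:r.grab_frame(n) for n in("side","top")}
f=F["top"]
o=r.outline_of(f,"bin"); 
m=o[0]["pixels"].astype(np.uint8); print(o[0]["conf"],o[0]["rect"])
# lid grey mask in top
im=f["pixels"].astype(int); sat=im.max(2)-im.min(2)
g=((sat<40)&(im.mean(2)>60)).astype(np.uint8); g[:,:175]=0; g[:,297:]=0; g[:90]=0; g[235:]=0
g=cv2.morphologyEx(g,cv2.MORPH_CLOSE,np.ones((9,9))); g=cv2.morphologyEx(g,cv2.MORPH_OPEN,np.ones((15,15)))
for nm,k in(("net",m),("grey",g)):
    c=max(cv2.findContours(k,0,2)[0],key=cv2.contourArea); h=cv2.convexHull(c).reshape(-1,2)
    P=np.array([atz(*ray(f,u),.1)[:2] for u in h],np.float32)
    (cx,cy),(w,hh),a=cv2.minAreaRect(P*1000); print(nm,cx,cy,w,hh,a)
P0={}
for t in ["lever_pivot","bail_bar","bail_grip","keeper_notch"]:
    rs=[]
    for n,q in F.items():
        L=r.landmark_of(q,t)
        if L: rs.append(ray(q,L[0]["point"]))
    if len(rs)==2: print(t,tri(rs).round(4))
for n,f in F.items():
    hsv=cv2.cvtColor(f["pixels"],cv2.COLOR_RGB2HSV); H,S,V=[hsv[...,i].astype(int) for i in range(3)]
    br=(abs(H-20)<8)&(S>150)&(V>110); rd=((H<6)|(H>174))&(S>180)&(V>110)
    x0,x1,y0,y1=(200,310,120,220)
    for nm,k in(("brass",br),("red",rd)):
        k=k[y0:y1,x0:x1].astype(np.uint8); N,l,st,ce=cv2.connectedComponentsWithStats(k)
        print(n,nm,[(ce[i].round(1)+[x0,y0],st[i].tolist()) for i in range(1,N) if st[i][4]>5])
    z=lambda a,b,c,d:cv2.resize(f["pixels"][c:d,a:b,::-1],None,fx=6,fy=6,interpolation=cv2.INTER_CUBIC)
    cv2.imwrite(f"pics/{n}1.png",z(215,315,125,215))
E
python3 b.py
```

```text
0.96 [181.6, 100.3, 110.1, 124.7]
net 583.5364990234375 28.13849639892578 207.8955841064453 268.06005859375 75.06585693359375
grey 582.3626708984375 25.81451416015625 212.04141235351562 265.49102783203125 74.16891479492188
lever_pivot [0.588  0.0242 0.1117]
bail_grip [0.5887 0.023  0.2653]
keeper_notch [0.5467 0.0302 0.1434]
side brass [(array([288.9, 153.4]), [85, 31, 9, 5, 16]), (array([250.4, 180.1]), [48, 56, 5, 9, 38]), (array([257.1, 187.4]), [53, 63, 8, 9, 46])]
side red [(array([279. , 142.1]), [76, 18, 7, 10, 55]), (array([278. , 159.5]), [77, 37, 4, 6, 15])]
top brass [(array([230.9, 183. ]), [24, 56, 15, 15, 150])]
top red [(array([236.1, 152.9]), [30, 28, 13, 12, 108])]
```

View pics/side1.png

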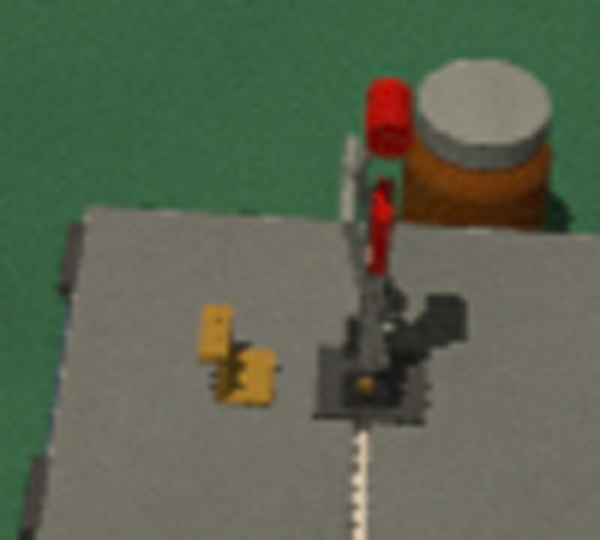

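```bash
cat > c.py <<'E'
from h import *
F={n:r.grab_frame(n) for n in("side","top")}
obs=[]
def pts(v):
    cx,cy,ya,L,B=v; e=B-L
    pin=np.array([20*np.cos(L)+6*np.sin(L),20*np.sin(L)-6*np.cos(L)])
    d=np.array([-np.cos(e),np.sin(e)]); n=np.array([np.sin(e),np.cos(e)])
    bar=pin+80*d; grip=bar+28*d+20*n; end=90*np.array([np.cos(L),np.sin(L)])
    W=lambda p:np.array([cx+p[0]/1e3*np.cos(ya),cy+p[0]/1e3*np.sin(ya),.118+p[1]/1e3])
    return dict(pivot=W([0,0]),bar=W(bar),grip=W(grip),end=W(end),notch=W([-65,0]),lip=W([-63,10]),red=W(74*np.array([np.cos(L),np.sin(L)])))
def res(v):
    p=pts(v); q=[]
    for n,k,uv,w in O: q+=list(w*(proj(F[n],p[k])[0]-uv))
    q+=[(v[0]-.5835)/.003,(v[1]-.028)/.003,(v[2]+.267)/.015]; return q
O=[("side","grip",(279,142.1),1),("top","grip",(237,152.9),1),("side","lip",(250.6,180.5),.7),("side","bar",(272,154.5),.4),
("side","pivot",(276.3,186.7),.5),("top","pivot",(235.7,161.5),.4),("side","red",(278,161),.7)]
s=least_squares(res,[.5835,.028,-.267,1.6,3.1],loss="soft_l1"); v=s.x
if __name__=="__main__":
    print(v.round(4),s.cost); p=pts(v)
    for k in p: print(k,p[k].round(4),proj(F["side"],p[k])[0].round(1),proj(F["top"],p[k])[0].round(1))
    print(np.round(res(v),1))
E
python3 c.py
```

```text
[ 0.585   0.0277 -0.2669  1.5509  2.8867] 4.0607053109278315
pivot [0.585  0.0277 0.118 ] [275.3 184.5] [236.6 161.1]
bar [0.5732 0.0309 0.2157] [272.5 155. ] [234.5 160.6]
grip [0.5857 0.0275 0.2476] [278.9 144.9] [235.8 152.7]
end [0.5867 0.0272 0.208 ] [278.3 157.8] [236.2 154.9]
notch [0.5223 0.0448 0.118 ] [249.3 183.1] [229.7 187.7]
lip [0.5242 0.0443 0.128 ] [250.1 180.4] [229.8 186.5]
red [0.5864 0.0273 0.192 ] [277.7 162.8] [236.3 156.1]
[-0.1  2.8 -1.2 -0.2 -0.3 -0.1  0.2  0.2 -0.5 -1.1  0.4 -0.2 -0.2  1.3
  0.5 -0.1  0. ]
```

View pics/top1.png

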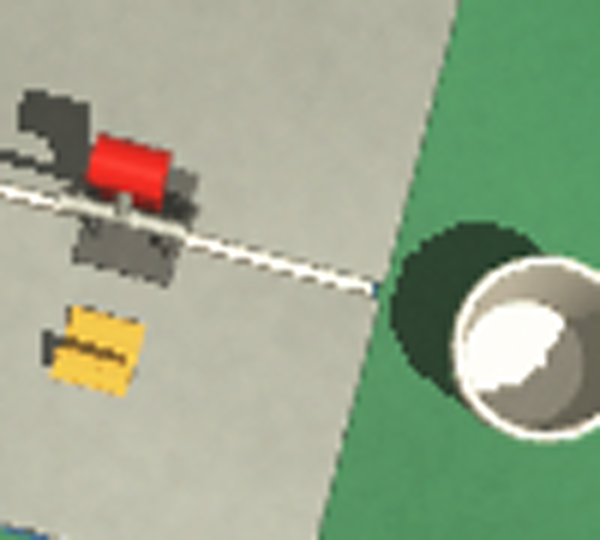

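apply_moves:
  rows:
    - [0.76,-0.72,-0.28,0,0,0]
    - [0.76,-0.72,-0.28,0,0,0]
    - [0.76,-0.72,-0.28,0,0,0]
    - [0.76,-0.72,-0.28,0,0,0]
    - [0.76,-0.72,-0.28,0,0,0]
  claw: 1

```text
clock: 2.28
tcp_pos: [0.321, -0.421, 0.3028]
orientation: [3.109, 0.442, 0.003]
contact_force: [0.8, -0.3, 0.2]
grip_width: 0.0856
gripper_force: 0.0
```

apply_moves:
  rows:
    - [0.76,-0.72,0,0,0,0]
    - [0.76,-0.72,0,0,0,0]
    - [0.76,-0.72,0,0,0,0]
    - [0.76,-0.72,0,0,0,0]
    - [0.76,-0.72,0,0,0,0]

```text
clock: 2.9
tcp_pos: [0.4538, -0.1946, 0.3017]
orientation: [-3.109, -0.445, -0.003]
contact_force: [-0.1, -0.3, 0.5]
grip_width: 0.0851
gripper_force: 0.0
```

apply_moves:
  rows:
    - [0.5,-0.5,0,0,0,0.346]
    - [0.5,-0.5,0,0,0,0.346]
    - [0.5,-0.5,0,0,0,0.346]
    - [0.5,-0.5,0,0,0,0.346]
    - [0.5,-0.5,0,0,0,0.346]

```text
clock: 3.52
tcp_pos: [0.5379, -0.0446, 0.3011]
orientation: [3.114, -0.415, -0.001]
contact_force: [0.4, -0.4, -0.4]
grip_width: 0.0858
gripper_force: 0.0
```

```bash
cat > w.py <<'E'
# usage: w.py x y z [yaw_tool_x_deg] : move numbers from the present pose to a world TCP target (bin coords mm if 'b' first: X Y Z)
import sys; from h import *
C=np.array([.585,.0277]); YA=-.2669
def toworld(b): 
    b=np.array(b)/1e3; c,s=np.cos(YA),np.sin(YA); return np.array([C[0]+c*b[0]-s*b[1],C[1]+s*b[0]+c*b[1],b[2]])
def tobin(p):
    d=np.array(p[:2])-C; c,s=np.cos(YA),np.sin(YA); return np.array([c*d[0]+s*d[1],-s*d[0]+c*d[1],p[2]])*1e3
def state():
    o=r.get_obs(); A=R.from_rotvec(o["orientation"]); return o,A,np.array(o["tcp_pos"])
def move(b,yaw=YA):
    o,A,p=state(); T=toworld(b)
    tg=R.from_matrix(np.array([[np.cos(yaw),np.sin(yaw),0],[np.sin(yaw),-np.cos(yaw),0],[0,0,-1]]))
    return (A.inv().apply(T-p)/.25).round(3),((A.inv()*tg).as_rotvec()/(np.pi/2)).round(3)
if __name__=="__main__":
    o,A,p=state(); print("t",o["clock"],"bin TCP",tobin(p).round(1),"F",np.round(o["contact_force"],1),"w",round(o["grip_width"],4),"gf",o["gripper_force"],"j",np.round(o["joints"],2))
    if len(sys.argv)>3: print(move([float(a) for a in sys.argv[1:4]]))
E
python3 w.py 0 0 300
python3 - <<'E'
from w import *
print(tobin([.5857,.0275,.249]))
E
```

```text
t 3.525 bin TCP [-26.4 -82.1 301.1] F [ 0.4 -0.4 -0.4] w 0.0858 gf 0.0 j [ 0.28  0.22 -0.36  1.77  0.08  1.17 -1.95]
(array([ 0.106, -0.328,  0.004]), array([0.   , 0.   , 0.001]))
[ 7.27963686e-01 -8.29889728e-03  2.49000000e+02]
```

apply_moves:
  rows:
    - [0.108,-0.328,0,0,0,0]
    - [0.108,-0.328,0,0,0,0]
    - [0.108,-0.328,0,0,0,0]
    - [0.108,-0.328,0.14,0,0,0]
    - [0.108,-0.328,0.14,0,0,0]

```text
clock: 4.15
tcp_pos: [0.5832, 0.0238, 0.264]
orientation: [3.11, -0.422, -0.008]
contact_force: [-0.0, -0.4, 0.1]
grip_width: 0.0853
gripper_force: 0.0
```

```bash
python3 w.py 0.7 0 231
python3 - <<'E'
from h import *
for n,(a,b,c,d) in (("side",(225,335,95,215)),):
    f=r.grab_frame(n); cv2.imwrite(f"pics/{n}2.png",cv2.resize(f["pixels"][c:d,a:b,::-1],None,fx=5,fy=5,interpolation=cv2.INTER_CUBIC))
    o=r.get_obs(); print(proj(f,o["tcp_pos"]))
E
```

```text
t 4.15 bin TCP [ -0.8  -4.2 264. ] F [-0.  -0.4  0.1] w 0.0853 gf 0.0 j [ 0.16  0.33 -0.39  1.72  0.14  1.13 -2.11]
(array([ 0.006, -0.017,  0.132]), array([ 0.002,  0.003, -0.002]))
[[279.18322073 139.55492111]]
```

View pics/side2.png

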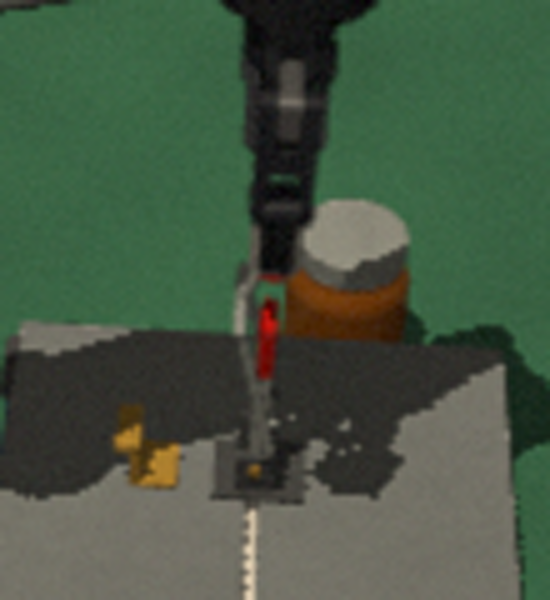

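apply_moves:
  rows:
    - [0.004,-0.017,0.07,0,0,0]
    - [0.004,-0.017,0.132,0,0,0]
    - [0.004,-0.017,0.132,0,0,0]

```text
clock: 4.58
tcp_pos: [0.5865, 0.0308, 0.2317]
orientation: [3.113, -0.417, -0.005]
contact_force: [-0.4, -1.7, 0.6]
grip_width: 0.0855
gripper_force: 0.0
```

apply_moves:
  rows:
    - [0,0,0,0,0,0]
    - [0,0,0,0,0,0]
    - [0,0,0,0,0,0]
    - [0,0,0,0,0,0]
    - [0,0,0,0,0,0]
  claw: 0
  newtons: 40

```text
clock: 5.2
tcp_pos: [0.5876, 0.0277, 0.2342]
orientation: [3.109, -0.422, 0.001]
contact_force: [-2.4, -7.8, 5.2]
grip_width: 0.0251
gripper_force: 42.0
```

```bash
python3 w.py 0.7 0 231
```

```text
t 5.2 bin TCP [  2.5   0.7 234.2] F [-2.4 -7.8  5.2] w 0.0251 gf 41.95767045021057 j [ 0.15  0.36 -0.39  1.74  0.16  1.07 -2.13]
(array([-0.007,  0.003,  0.013]), array([ 0.002, -0.001, -0.002]))
```

```bash
cat > k.py <<'E'
import numpy as np
def kin(L,e):
    pin=np.array([20*np.cos(L)+6*np.sin(L),20*np.sin(L)-6*np.cos(L)])
    d=np.array([-np.cos(e),np.sin(e)]); n=np.array([np.sin(e),np.cos(e)])
    bar=pin+80*d; return bar,bar+28*d+20*n
if __name__=="__main__":
    g0=None
    for L,e in [(1.551,1.336),(1.58,1.15),(1.6,1.0),(1.65,.8),(1.7,.6),(1.8,.4),(1.9,.2),(2.0,.1),(2.0,0),(2.0,-.1),(2.0,-.2),(2.0,-.27),(1.8,-.27),(1.6,-.27),(1.4,-.26),(1.25,-.25)]:
        b,g=kin(L,e); t=g+[1.8,118-14]; g0=t if g0 is None else g0
        print(L,e,"bar",b.round(1),"grip",g.round(1),"TCP",t.round(1))
E
python3 k.py
```

```text
1.551 1.336 bar [-12.2  97.7] grip [  0.7 129.6] TCP [  2.5 233.6]
1.58 1.15 bar [-26.9  93.1] grip [-20.  126.8] TCP [-18.2 230.8]
1.6 1.0 bar [-37.8  87.5] grip [-36.1 121.9] TCP [-34.3 225.9]
1.65 0.8 bar [-51.3  77.8] grip [-56.5 111.8] TCP [-54.7 215.8]
1.7 0.6 bar [-62.7  65.8] grip [-74.5  98.1] TCP [-72.7 202.1]
1.8 0.4 bar [-72.4  52. ] grip [-90.4  81.3] TCP [-88.6 185.3]
1.9 0.2 bar [-79.2  36.8] grip [-102.7   61.9] TCP [-100.9  165.9]
2.0 0.1 bar [-82.5  28.7] grip [-108.3   51.4] TCP [-106.5  155.4]
2.0 0 bar [-82.9  20.7] grip [-110.9   40.7] TCP [-109.1  144.7]
2.0 -0.1 bar [-82.5  12.7] grip [-112.3   29.8] TCP [-110.5  133.8]
2.0 -0.2 bar [-81.3   4.8] grip [-112.7   18.8] TCP [-110.9  122.8]
2.0 -0.27 bar [-80.   -0.7] grip [-112.3   11.2] TCP [-110.5  115.2]
1.8 -0.27 bar [-75.8  -0.5] grip [-108.1   11.3] TCP [-106.3  115.3]
1.6 -0.27 bar [-71.7  -1.2] grip [-104.    10.6] TCP [-102.2  114.6]
1.4 -0.26 bar [-68.   -1.9] grip [-100.2   10.3] TCP [-98.4 114.3]
1.25 -0.25 bar [-65.5  -2.7] grip [-97.6   9.7] TCP [-95.8 113.7]
```

apply_moves:
  rows:
    - [-0.04,0,0.002,0,0,0]
    - [-0.083,0,0.012,0,0,0]
    - [-0.147,0,0.033,0,0,0]
    - [-0.19,0,0.053,0,0,0]
    - [-0.229,0,0.073,0,0,0]

```text
clock: 5.82
tcp_pos: [0.533, 0.0429, 0.2161]
orientation: [3.11, -0.422, 0.005]
contact_force: [0.4, -8.2, 3.0]
grip_width: 0.0252
gripper_force: 44.3
```

```bash
python3 w.py -72.7 0.7 202;python3 w.py -88.6 0.7 185.3|tail -1;python3 w.py -100.9 0.7 166|tail -1
```

```text
t 5.825 bin TCP [-54.1   0.9 216.1] F [ 0.4 -8.2  3. ] w 0.0252 gf 44.33520019054413 j [ 0.14  0.29 -0.41  1.89  0.14  0.99 -2.17]
(array([-0.074,  0.001,  0.056]), array([ 0.002, -0.002, -0.002]))
(array([-0.138,  0.001,  0.123]), array([ 0.002, -0.002, -0.002]))
(array([-0.188,  0.001,  0.2  ]), array([ 0.002, -0.002, -0.002]))
```

apply_moves:
  rows:
    - [-0.04,0.006,0.026,0,0,0]
    - [-0.074,0.012,0.056,0,0,0]
    - [-0.106,0.012,0.09,0,0,0]
    - [-0.138,0.012,0.123,0,0,0]
    - [-0.188,0.012,0.2,0,0,0]

```text
clock: 6.45
tcp_pos: [0.4864, 0.0556, 0.1649]
orientation: [-3.113, 0.418, -0.003]
contact_force: [3.3, -3.2, 2.6]
grip_width: 0.0251
gripper_force: 45.4
```

```bash
python3 w.py -109 0.7 145
python3 - <<'E'
from h import *
for n,(a,b,c,d) in (("side",(205,305,115,215)),):
    f=r.grab_frame(n); cv2.imwrite(f"pics/{n}3.png",cv2.resize(f["pixels"][c:d,a:b,::-1],None,fx=6,fy=6,interpolation=cv2.INTER_CUBIC))
    for t in("bail_bar","bail_grip","lever_end","lever_pivot"): print(t,[(np.round(l["point"],1),round(l["conf"],2)) for l in r.landmark_of(f,t)[:2]])
    from w import toworld; from k import kin
    for L,e in((1.7,.2),(1.9,.2),(2.1,.2)):
        b,g=kin(L,e); E=90*np.array([np.cos(L),np.sin(L)])
        print(L,[proj(f,toworld([q[0],0,118+q[1]]))[0].round(1) for q in(b,g,E)])
E
```

```text
t 6.45 bin TCP [-102.5    0.9  164.9] F [ 3.3 -3.2  2.6] w 0.0251 gf 45.369261503219604 j [ 0.12  0.29 -0.42  2.03  0.16  0.85 -2.23]
(array([-0.026,  0.001,  0.08 ]), array([-0.   , -0.001, -0.   ]))
bail_bar [(array([244.8, 174.3]), 0.76)]
bail_grip [(array([238. , 159.9]), 0.67)]
lever_end [(array([272.4, 156.3]), 0.57)]
lever_pivot [(array([275.4, 184.9]), 0.68)]
1.7 [array([245.4, 172.5]), array([235.6, 164.4]), array([272.6, 157.7])]
1.9 [array([243.7, 172.3]), array([233.9, 164.3]), array([265. , 158.6])]
2.1 [array([242. , 172.4]), array([232.2, 164.3]), array([258. , 160.6])]
```

View pics/side3.png

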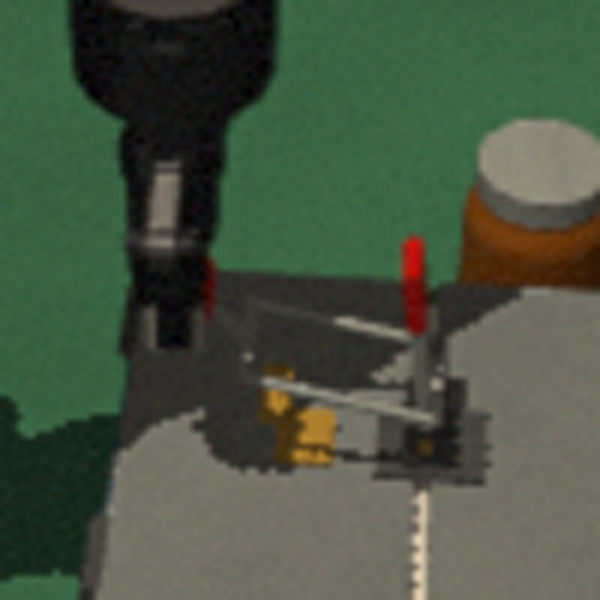

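apply_moves:
  rows:
    - [-0.02,0.006,0.0,0,0,0]
    - [-0.038,0.01,0.02,0,0,0]
    - [-0.042,0.01,0.05,0,0,0]
    - [-0.049,0.01,0.075,0,0,0]
    - [-0.049,0.01,0.075,0,0,0]

```text
clock: 7.32
tcp_pos: [0.4741, 0.0582, 0.1463]
orientation: [-3.112, 0.415, -0.002]
contact_force: [0.5, 6.4, 3.7]
grip_width: 0.0251
gripper_force: 46.0
```

```bash
cat > look.py <<'E'
from w import *; from k import kin
import sys
def look(L0,e0,save=None,crop=(205,305,115,215)):
    f=r.grab_frame("side"); im=f["pixels"]
    if save:
        a,b,c,d=crop; cv2.imwrite(save,cv2.resize(im[c:d,a:b,::-1],None,fx=6,fy=6,interpolation=cv2.INTER_CUBIC))
    for t in("bail_bar","bail_grip","lever_end"): print(t,[(np.round(l["point"],1),round(l["conf"],2)) for l in r.landmark_of(f,t)[:1]])
    for L in np.array([-.3,-.15,0,.15])+L0:
        b,g=kin(L,e0); E=90*np.array([np.cos(L),np.sin(L)])
        print(round(L,2),"bar,grip,end",[proj(f,toworld([q[0],0,118+q[1]]))[0].round(1).tolist() for q in(b,g,E)])
look(float(sys.argv[1]),float(sys.argv[2]),*(sys.argv[3:4]))
E
python3 w.py -116 0.7 133; python3 look.py 2.0 0
```

```text
t 7.325 bin TCP [-115.     0.2  146.3] F [0.5 6.4 3.7] w 0.0251 gf 46.02919578552246 j [ 0.11  0.3  -0.42  2.08  0.17  0.8  -2.25]
(array([-0.004, -0.002,  0.053]), array([-0.001, -0.   ,  0.001]))
bail_bar [(array([239.1, 174.8]), 0.58)]
bail_grip [(array([229.6, 170.2]), 0.56)]
lever_end [(array([256.6, 157.7]), 0.74)]
1.7 bar,grip,end [[244.7, 177.1], [233.2, 170.6], [272.6, 157.7]]
1.85 bar,grip,end [[243.4, 176.9], [231.9, 170.5], [266.9, 158.3]]
2.0 bar,grip,end [[242.2, 176.9], [230.6, 170.5], [261.4, 159.5]]
2.15 bar,grip,end [[240.9, 177.0], [229.4, 170.6], [256.3, 161.3]]
```

apply_moves:
  rows:
    - [0.0,-0.005,0.03,0,0,0]
    - [0.0,-0.005,0.06,0,0,0]
    - [0.0,-0.005,0.09,0,0,0]
    - [0.004,-0.005,0.12,0,0,0]
    - [0.004,-0.005,0.12,0,0,0]

```text
clock: 8.15
tcp_pos: [0.4733, 0.0587, 0.1154]
orientation: [-3.114, 0.415, 0.005]
contact_force: [-4.5, 4.9, 3.8]
grip_width: 0.0248
gripper_force: 49.1
```

```bash
python3 w.py -100 0.7 114; python3 look.py 2.0 -.25 pics/side4.png
```

```text
t 8.15 bin TCP [-115.9    0.4  115.4] F [-4.5  4.9  3.8] w 0.0248 gf 49.128477573394775 j [ 0.1   0.34 -0.41  2.1   0.2   0.74 -2.28]
(array([ 0.064, -0.001,  0.005]), array([-0.   ,  0.002,  0.001]))
bail_bar [(array([228.7, 174.6]), 0.53)]
bail_grip [(array([233.5, 176.5]), 0.75)]
lever_end [(array([272. , 212.4]), 0.35)]
1.7 bar,grip,end [[245.6, 182.7], [232.7, 178.5], [272.6, 157.7]]
1.85 bar,grip,end [[244.4, 182.6], [231.5, 178.4], [266.9, 158.3]]
2.0 bar,grip,end [[243.1, 182.6], [230.2, 178.4], [261.4, 159.5]]
2.15 bar,grip,end [[241.9, 182.7], [229.0, 178.5], [256.3, 161.3]]
```

View pics/side4.png

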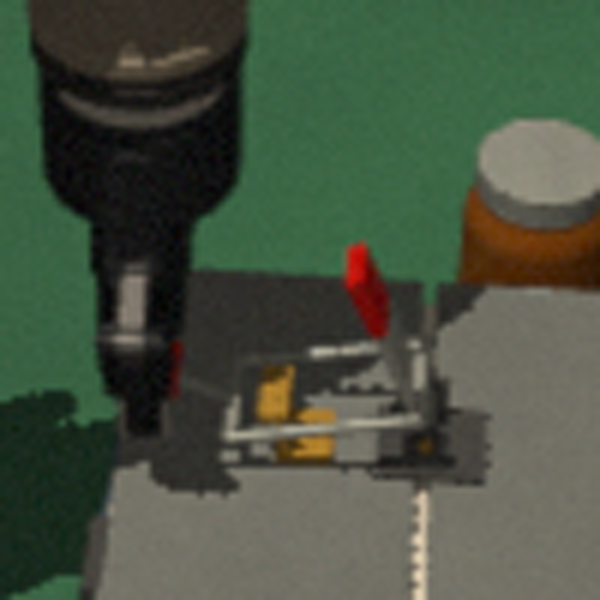

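apply_moves:
  rows:
    - [0.015,0.0,0.005,0,0,0]
    - [0.03,0.0,0.006,0,0,0]
    - [0.045,0,0.006,0,0,0]
    - [0.058,0,0.008,0,0,0]
    - [0.058,0,0.008,0,0,0]

```text
clock: 8.98
tcp_pos: [0.4871, 0.0548, 0.1133]
orientation: [-3.114, 0.415, 0.006]
contact_force: [-2.1, 4.8, -1.1]
grip_width: 0.025
gripper_force: 48.8
```

```bash
python3 w.py -100 0.7 114; python3 look.py 1.4 -.25 pics/side5.png
```

```text
t 8.975 bin TCP [-101.6    0.3  113.3] F [-2.1  4.8 -1.1] w 0.025 gf 48.8094824552536 j [ 0.1   0.37 -0.4   2.07  0.21  0.75 -2.27]
(array([ 0.006, -0.002, -0.003]), array([0.   , 0.002, 0.001]))
bail_bar [(array([246.8, 182.3]), 0.54)]
bail_grip [(array([237.6, 175.2]), 0.65)]
lever_end [(array([289.4, 159.3]), 0.65)]
1.1 bar,grip,end [[250.0, 184.5], [237.2, 180.3], [294.6, 161.7]]
1.25 bar,grip,end [[249.1, 183.9], [236.2, 179.7], [289.5, 159.8]]
1.4 bar,grip,end [[248.0, 183.4], [235.1, 179.2], [284.1, 158.5]]
1.55 bar,grip,end [[246.9, 183.0], [234.0, 178.8], [278.3, 157.8]]
```

View pics/side5.png

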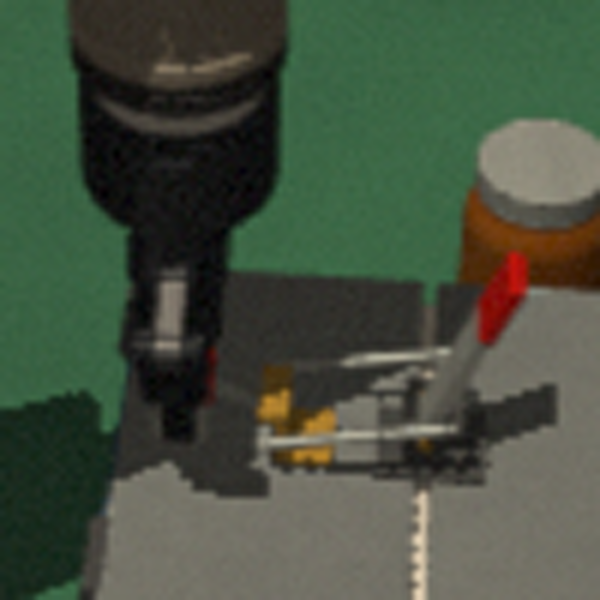

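apply_moves:
  rows:
    - [0,0,0,0,0,0]
    - [0,0,0,0,0,0]
    - [0,0,0,0,0,0]
    - [0,0,0,0,0,0]
    - [0,0,-0.15,0,0,0]
  claw: 0.7

```text
clock: 9.8
tcp_pos: [0.4869, 0.053, 0.1501]
orientation: [3.112, -0.418, -0.009]
contact_force: [0.7, -0.5, 0.5]
grip_width: 0.0598
gripper_force: 0.0
```

apply_moves:
  rows:
    - [0,0,-0.15,0,0,0]
    - [0,0,-0.25,0,0,0]
    - [0.1,0,-0.25,0,0,0]
    - [0.2,0,-0.25,0,0,0]
    - [0.2,0,-0.25,0,0,0]

```text
clock: 10.42
tcp_pos: [0.5383, 0.0397, 0.2142]
orientation: [-3.113, 0.42, -0.001]
contact_force: [-0.8, -0.6, 0.4]
grip_width: 0.0596
gripper_force: 0.0
```

```bash
python3 w.py -15 0 185; python3 look.py 1.25 -.25
```

```text
t 10.425 bin TCP [-48.2  -0.8 214.2] F [-0.8 -0.6  0.4] w 0.0596 gf 0.0 j [ 0.15  0.3  -0.41  1.88  0.14  0.99 -2.16]
(array([ 0.133, -0.003,  0.117]), array([-0.   , -0.   , -0.001]))
bail_bar []
bail_grip [(array([236.5, 179.6]), 0.75)]
lever_end [(array([287.5, 161.5]), 0.62)]
0.95 bar,grip,end [[250.9, 185.2], [238.1, 181.0], [299.3, 164.2]]
1.1 bar,grip,end [[250.0, 184.5], [237.2, 180.3], [294.6, 161.7]]
1.25 bar,grip,end [[249.1, 183.9], [236.2, 179.7], [289.5, 159.8]]
1.4 bar,grip,end [[248.0, 183.4], [235.1, 179.2], [284.1, 158.5]]
```

apply_moves:
  rows:
    - [0.06,0,0,0,0,0]
    - [0.12,-0.003,0.09,0,0,0]
    - [0.133,-0.003,0.117,0,0,0]
    - [0.133,-0.003,0.117,0,0,0]
  claw: 0

```text
clock: 11.12
tcp_pos: [0.5691, 0.0323, 0.1846]
orientation: [3.114, -0.418, -0.002]
contact_force: [0.5, -0.1, 0.1]
grip_width: -0.0001
gripper_force: 0.0
```

```bash
for a in "8 0 189" "19.4 0 186.7" "32.5 0 179" "43.8 0 169.4"  "52.9 0 157.5"; do python3 w.py $a; done
```

```text
t 11.125 bin TCP [-16.5   0.2 184.6] F [ 0.5 -0.1  0.1] w -0.0001 gf 0.0 j [ 0.15  0.39 -0.39  1.84  0.18  0.96 -2.16]
(array([ 0.098,  0.001, -0.018]), array([0.   , 0.001, 0.   ]))
t 11.125 bin TCP [-16.5   0.2 184.6] F [ 0.5 -0.1  0.1] w -0.0001 gf 0.0 j [ 0.15  0.39 -0.39  1.84  0.18  0.96 -2.16]
(array([ 0.144,  0.001, -0.009]), array([0.   , 0.001, 0.   ]))
t 11.125 bin TCP [-16.5   0.2 184.6] F [ 0.5 -0.1  0.1] w -0.0001 gf 0.0 j [ 0.15  0.39 -0.39  1.84  0.18  0.96 -2.16]
(array([0.196, 0.001, 0.022]), array([0.   , 0.001, 0.   ]))
t 11.125 bin TCP [-16.5   0.2 184.6] F [ 0.5 -0.1  0.1] w -0.0001 gf 0.0 j [ 0.15  0.39 -0.39  1.84  0.18  0.96 -2.16]
(array([0.241, 0.001, 0.06 ]), array([0.   , 0.001, 0.   ]))
t 11.125 bin TCP [-16.5   0.2 184.6] F [ 0.5 -0.1  0.1] w -0.0001 gf 0.0 j [ 0.15  0.39 -0.39  1.84  0.18  0.96 -2.16]
(array([0.278, 0.001, 0.108]), array([0.   , 0.001, 0.   ]))
```

apply_moves:
  rows:
    - [0.07,0,-0.015,0,0,0]
    - [0.11,0,-0.015,0,0,0]
    - [0.144,0,-0.008,0,0,0]
    - [0.175,0,0.005,0,0,0]
    - [0.196,0,0.022,0,0,0]

```text
clock: 11.75
tcp_pos: [0.6172, 0.0194, 0.1795]
orientation: [-3.114, 0.418, -0.001]
contact_force: [-1.5, -0.7, 3.3]
grip_width: -0.0
gripper_force: 1.3
```

```bash
python3 w.py 52.9 0 157.5; python3 look.py .9 -.1 pics/side6.png
```

```text
t 11.75 bin TCP [ 33.3   0.5 179.5] F [-1.5 -0.7  3.3] w -0.0 gf 1.310787945985794 j [ 0.15  0.46 -0.37  1.73  0.2   0.99 -2.14]
(array([0.078, 0.002, 0.088]), array([-0., -0.,  0.]))
bail_bar [(array([250.8, 185.8]), 0.46)]
bail_grip [(array([236.6, 180.7]), 0.72)]
lever_end [(array([299.5, 162. ]), 0.59)]
0.6 bar,grip,end [[251.4, 183.7], [239.4, 178.3], [307.5, 171.4]]
0.75 bar,grip,end [[251.0, 182.9], [239.0, 177.4], [304.4, 168.1]]
0.9 bar,grip,end [[250.3, 182.1], [238.3, 176.6], [300.7, 165.1]]
1.05 bar,grip,end [[249.5, 181.4], [237.5, 175.9], [296.2, 162.5]]
```

View pics/side6.png

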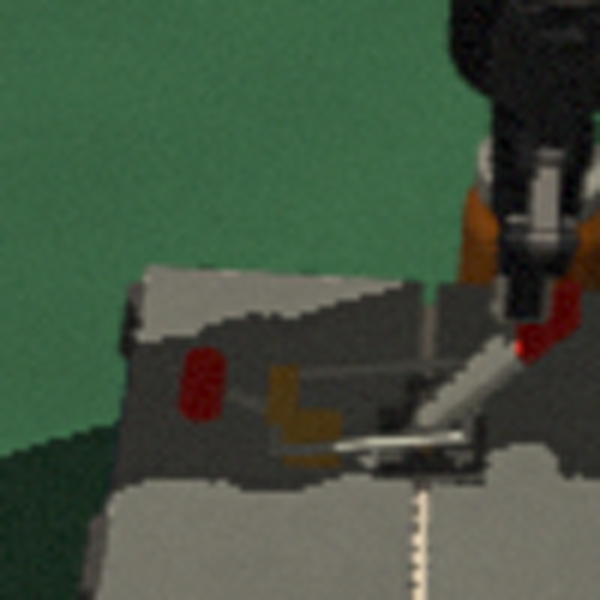

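apply_moves:
  rows:
    - [0.042,0,0.04,0,0,0]
    - [0.078,0,0.088,0,0,0]
    - [0.095,0,0.12,0,0,0]
    - [0.108,0,0.16,0,0,0]
    - [0.117,0,0.195,0,0,0]

```text
clock: 12.58
tcp_pos: [0.6446, 0.0116, 0.1296]
orientation: [3.113, -0.418, -0.002]
contact_force: [-0.5, -0.2, 0.5]
grip_width: 0.0
gripper_force: 0.1
```

```bash
python3 w.py 64 0 120; python3 look.py .3 0
```

```text
t 12.575 bin TCP [ 61.7   0.2 129.6] F [-0.5 -0.2  0.5] w 0.0 gf 0.058816546443267725 j [ 0.14  0.56 -0.35  1.7   0.23  0.93 -2.14]
(array([0.009, 0.001, 0.038]), array([0.   , 0.001, 0.   ]))
bail_bar [(array([251.2, 185.8]), 0.55)]
bail_grip [(array([238.5, 175. ]), 0.61)]
lever_end [(array([310.8, 184. ]), 0.57)]
0.0 bar,grip,end [[251.3, 184.9], [240.1, 178.7], [311.5, 186.4]]
0.15 bar,grip,end [[251.5, 184.1], [240.3, 177.8], [311.7, 182.6]]
0.3 bar,grip,end [[251.6, 183.2], [240.4, 177.0], [311.1, 178.8]]
0.45 bar,grip,end [[251.6, 182.3], [240.3, 176.1], [309.7, 175.0]]
```

Force dropped: the lever has snapped over. I'll press lightly to be sure, then retreat.

apply_moves:
  rows:
    - [0.005,0,0.02,0,0,0]
    - [0.007,0,0.038,0,0,0]
    - [0.007,0,0.042,0,0,0]
    - [0.007,0,0.042,0,0,0]

```text
clock: 13.28
tcp_pos: [0.6467, 0.0113, 0.1219]
orientation: [3.113, -0.418, 0.001]
contact_force: [-5.1, -1.1, 11.7]
grip_width: 0.0001
gripper_force: 5.6
```

apply_moves:
  rows:
    - [0,0,-0.1,0,0,0]
    - [0,0,-0.3,0,0,0]
    - [0,0,-0.5,0,0,0]
    - [0,0,-0.5,0,0,0]
    - [0,0,-0.5,0,0,0]

```text
clock: 13.9
tcp_pos: [0.6462, 0.0111, 0.2449]
orientation: [3.113, -0.418, -0.001]
contact_force: [-1.1, 0.7, -1.3]
grip_width: -0.0003
gripper_force: 0.0
```

```bash
python3 w.py; python3 look.py .15 -.0 pics/side7.png
```

```text
t 13.9 bin TCP [6.340e+01 1.000e-01 2.449e+02] F [-1.1  0.7 -1.3] w -0.0003 gf 0.0 j [ 0.16  0.45 -0.37  1.59  0.18  1.14 -2.09]
bail_bar [(array([252.7, 182.8]), 0.78)]
bail_grip [(array([240.4, 177.7]), 0.67)]
lever_end [(array([308.9, 184.4]), 0.69)]
-0.15 bar,grip,end [[250.8, 185.7], [239.6, 179.5], [310.4, 190.1]]
0.0 bar,grip,end [[251.3, 184.9], [240.1, 178.7], [311.5, 186.4]]
0.15 bar,grip,end [[251.5, 184.1], [240.3, 177.8], [311.7, 182.6]]
0.3 bar,grip,end [[251.6, 183.2], [240.4, 177.0], [311.1, 178.8]]
```

View pics/side7.png

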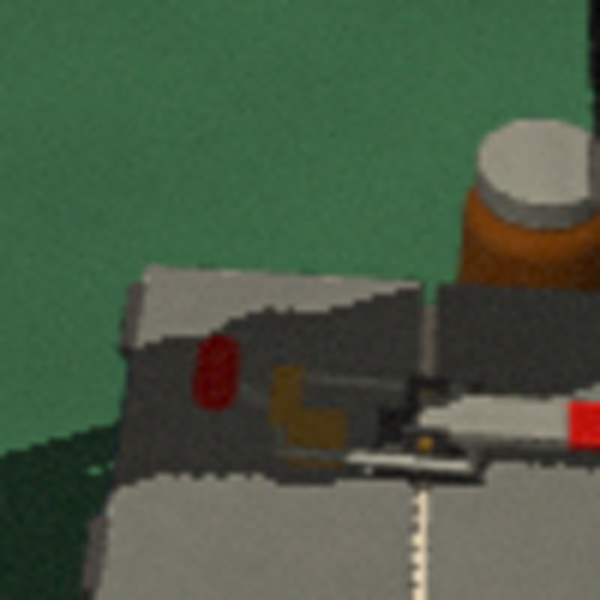

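```bash
python3 -c "
from bench import r
print(r.hand_in())"
```

```text
the job is handed in; nothing more can be done
None
```

The latch is fastened and the job is handed in at about 14 s; `hand_in()` gave no verdict. The last side picture shows the bail behind the brass keeper, the lever flat and the arm clear, and the arm never went near the jar, cup or spatula.

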